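Start a slide scan

ROBOT

A 7-joint arm with a two-finger parallel gripper is mounted at the origin on the work surface. World frame = base frame: x ahead of the robot, y to its left, z up, the work surface at z = 0. Lengths are in m, angles in rad, forces in N, time in s.
With the tool pointing down it reaches from about 0.4 to 0.925 m from the base axis. Payload 4.1 kg.
Tool frame: the origin (TCP) lies on the centre line of the jaws, within the pads' length; the fingertips stand 19 mm ahead of it and the grasp point (between the pads) is the TCP; z points along the fingers, x is the direction in which the jaws open and shut, and the axes are right-handed (so a half turn about z gives the same grasp; the last joint's range is limited). The gripper opens to 85 mm and grips with 20 to 120 N. Pads are 22 mm wide; open, the fingers measure 114 mm over their backs; the gripper's body (76 mm by 85 mm) begins 54 mm behind the grasp point. The pads swing forward as they close: fully open they stand 13 mm farther back than shut.
Start: joints at [1.026, 0.398, 0.045, 1.537, -0.019, 1.207, -0.051], TCP at [0.28, -0.586, 0.25] pointing down, gripper open.
Joint ranges: [-2.82, 2.82], [-0.49, 2.23], [-1.37, 1.46], [0, 2.46], [-1.36, 4.5], [0.23, 2], [-2.94, 2.94]. Speed limits (rad/s): [2.57, 2.57, 3.14, 3.14, 3.14, 3.14, 3.14].

INTERFACE

Orientations are given as a rotation vector (axis times angle).
In Python, from workcell import env, vision, finder gives the robot as it stands. The module is installed in compiled form; this text tells all that it offers.
- The arm moves only by the tool jog_arm, never from a script. Its argument "plan" is a list of rows, each an object of numbers: "ax", "ay", "az": the turn, a rotation vector about the tool's x, y, z in degrees; "dx", "dy", "dz": the shift along the tool's x, y, z in mm; "grip": the closure, from -1 (fully open) to 1 (shut), so that 0 is half open. In form: [{"ax": .., "ay": .., "az": .., "dx": .., "dy": .., "dz": .., "grip": ..}, ...]. A call has 1 to 12 rows; each row shifts and turns the pose as measured when the row begins, along the tool's axes as they then stand; what a row does not reach is not made up. A row lasts 1/10 s, in which the tool goes at most 50 mm and 8.59 degrees, less where a joint would pass 70% of its speed; a pose out of reach is approached as far as the arm can. A call with a gripper value outside its range is refused whole. The fingers move at their own pace and stop on an object; the grip force is fixed at half the most. Time passes only in rows, so rows that do not move let the fingers close. It gives the time, the measured TCP pose, the force and the opening at its end, in the units of the state.
- env.get_state(): the state, without advancing time (a new reading comes with each control period).
- vision.camera(name): name is "scene" or "top" or "wrist"; returns the picture (480x640x3 uint8, blue, green, red); there is no depth.
- vision.camera_params(name): a dict with "fx", "fy", "cx", "cy" (pixels), "R" (3x3) and "t" (3): a world point X has camera coordinates R X + t; the wrist camera has in their place "hand_eye" (4x4, takes a point from camera to tool coordinates, whose origin is the TCP and whose axes are the tool frame's). Camera axes: x right, y down, z forward; pixel columns grow to the right and rows downward; lengths in m; the calibration is good to about 2 mm. A picture is of the moment at which its call begins: read the wrist's pose just before it. camera_params takes no time and is no camera call.
- env.job_done(): hands the job in, once; it reports no verdict.
Trained networks look in the newest picture that a camera, given by its name, has taken for a name from the list of things; names that differ only in an ending like _2 or _b are one class to them, and where a whole thing is asked for, a point or a joint stands for the part that bears it (a point fixed in the world has none). Each returns a list of dicts, best first, with "conf" (0 to 1); they miss things now and then, are a little off and sometimes report something else, mostly with a low value. They report only what shows in the picture. A call takes as long as a camera call.
- finder.regions_of(camera, query): "mask" (480x640 bool, what is visible of it) and "extent" ([left, top, right, bottom] in pixels, round what is visible of it).
The state is a dict: "time": time; "joint_positions": joint angles; "joint_velocities": joint speeds; "effort": joint torques, N m; "eef_pos": TCP position; "orientation": TCP orientation; "wrist_force": force on the tool from outside, world axes, zero at the start; "ft_torque": the same for the moment, N m; "gripper_width": opening from 0.0 (shut) to 1.0 (fully open).
Only numpy, scipy, OpenCV 4.12 (cv2) and the standard library are available. Lean on these libraries where they do the work, as an engineer would, in place of code of your own. Each camera call takes 0.05 s, during which the arm holds its last target.

TASK

The slide is clipped in and ready to be scanned: with your fingertips gently push the slide tray all the way home into the scanner, then press the scan key (the large round one, third from the left in the row of four on the front deck) gently down to its stop, let it come up and draw the hand back. Press it only once the tray is home, keep off the glass slide, press none of the other three keys, and leave everything standing around where it is.

Things in the scene. Friction and masses are not known exactly. Their poses are not given: they have to be found in the camera images.
- scanner: slide scanner, a light grey heavy bench machine that stays put, 340 mm deep (its x), 230 mm wide (its y). Origin under the centre, on the table. Its front faces its own -x, which points roughly to the robot's right (world -y). The front 115 mm is a low flat deck 90 mm high with the row of keys; behind it the hood is 155 mm high. The tray slot is in the front face (x = -170 mm). Left and right are meant as seen by someone facing its front: left = its +y
- slide_tray (a joint): the slide tray, a dark flat drawer, 0 = fully home, value = how far it stands out in m (starts 0.045 to 0.085, stop at 0.09). It runs straight along the scanner's x, is pushed in along +x, resists with about 2 N (more when pushed fast), stays where it is left and meets a firm stop at 0
- tray_front (a point): centre of the outer face of the tray's front plate; the plate is 116 mm wide, 26 mm high, its faces upright, spanning 36 to 62 mm above the table, its top flush with the tray bed behind it. Axes as the scanner's; with the tray home this point is at x = -188, y = 0, z = 49 mm in the scanner's frame
- specimen_slide: glass slide 76 x 26 mm lying across the tray bed, its centre 36 mm behind the front plate's outer face, its top 63 mm above the table; clipped to the tray; origin under its centre. Not to be touched
- scan_key (a joint): spring key of the scanner: the large round cap, 28 mm across, dark grey like the rest; third from the left, 45 mm behind the scanner's front face. Joint value = how far it is pressed, 0 up to 0.005 m (bottom); comes back up by itself; it takes 1.3 N to start moving and 4.5 N to reach the bottom
- scan_key_top (a point): centre of the top face of the scan key when not pressed, 9 mm above the deck and 99 mm above the table; moves down with the key; axes as the scanner's
- power_key (a joint): spring key of the scanner: small round cap, 16 mm across; leftmost, 84 mm left of the scan key; leave alone. Joint value = how far it is pressed, 0 up to 0.005 m (bottom); comes back up by itself; it takes 1.3 N to start moving and 4.5 N to reach the bottom
- power_key_top (a point): centre of the top face of the power key when not pressed, 9 mm above the deck and 99 mm above the table; moves down with the key; axes as the scanner's
- eject_key (a joint): spring key of the scanner: square cap, 17 mm; second from the left, 42 mm left of the scan key; leave alone. Joint value = how far it is pressed, 0 up to 0.005 m (bottom); comes back up by itself; it takes 1.3 N to start moving and 4.5 N to reach the bottom
- eject_key_top (a point): centre of the top face of the eject key when not pressed, 9 mm above the deck and 99 mm above the table; moves down with the key; axes as the scanner's
- lamp_key (a joint): spring key of the scanner: oblong cap, 12 mm along the row by 26 mm; rightmost, 42 mm right of the scan key; leave alone. Joint value = how far it is pressed, 0 up to 0.005 m (bottom); comes back up by itself; it takes 1.3 N to start moving and 4.5 N to reach the bottom
- lamp_key_top (a point): centre of the top face of the lamp key when not pressed, 9 mm above the deck and 99 mm above the table; moves down with the key; axes as the scanner's
- oil_bottle: amber dropper bottle, 32 mm across, 75 mm tall, loose, left of the tray near the scanner's front; origin under its centre
- slide_mailer: white flat slide mailer, 88 x 35 x 19 mm, lying loose right of the tray in front of the scanner; origin under its centre
- coverglass_box: small white box 30 x 30 x 20 mm, loose on the right end of the scanner's deck, about 50 mm right of the lamp key; origin under its centre
- slide_box: blue plastic slide box 98 x 83 x 35 mm, loose on the table; origin under its centre
- petri_dish: clear lidded dish, 91 mm across, 15 mm tall, loose on the table; origin under its centre
- staining_jar: glass staining jar with knobbed lid, 66 mm across its foot, 102 mm tall, loose on the table; origin under its centre
- tube_rack: white rack 130 x 75 mm with small tubes, 48 mm tall, loose on the table; origin under its centre
- forceps: steel forceps 125 mm long, 8 mm high, lying loose on the table; origin under the middle

How it is judged:
On the way, in this order (a step that is already met when the one before it is completed fails the run):
1. the tray is pushed fully home, within 3 mm (value of joint slide_tray below 0.003 m), for 0.2 s.
2. the scan key is pressed at least 3.5 mm of its 5 mm, with the tray home (value of joint scan_key above 0.0035 m and value of joint slide_tray below 0.003 m), for 0.05 s.
At the end, for the whole second after the job is handed in: The tray is home within 3 mm, all four keys are up (scan key within 1 mm), every loose thing lies within 12 mm of where it was, and the hand is clear (value of joint slide_tray below 0.003 m and value of joint scan_key below 0.001 m and value of joint each of power_key, eject_key, lamp_key below 0.0015 m and distance of each of oil_bottle, slide_mailer, coverglass_box, slide_box, petri_dish, staining_jar, tube_rack, forceps from where it was at the start of the episode below 0.012 m); the robot touches nothing.
It fails at once if the scan key is pressed more than 2 mm while the tray is more than 6 mm from home (value of joint scan_key above 0.002 m and value of joint slide_tray above 0.006 m).
It fails at once if another key is pressed by more than 1.5 mm (value of joint any of power_key, eject_key, lamp_key above 0.0015 m).
It fails at once if the glass slide is touched (contact force between any of the fingers, the arm and specimen_slide above 0.3 N).
It fails at once if the scanner, its tray or a key is pressed harder than 30 N (contact force between any of the fingers, the arm and scanner above 30 N).
It fails at once if a loose thing is lifted or shifted by more than 12 mm (distance of any of oil_bottle, slide_mailer, coverglass_box, slide_box, petri_dish, staining_jar, tube_rack, forceps from where it was at the start of the episode above 0.012 m).
It also fails if it takes over 42 s, if anything falls off the work surface, if the arm or the gripper's body presses on something with over 40 N, if the wrist force passes 120 N, or if a joint passes its speed limit or range.

## Working session

There is one attempt and no reset: what is moved stays moved. The work goes in short steps, Python scripts to look and compute and a tool call to move; the robot and the scene stay as the last step left them, time stands still between calls to the robot, and variables do not carry over. Pictures are saved under pics/ and viewed, and the job is handed in when it is done.

Besides the shell and the picture viewer there is one more tool, called after "Call:" by a JSON object that holds its "api" and its "payload". jog_arm: Moves the arm, as the interface text tells. Its arguments: {"type":"object","properties":{"plan":{"type":"array"}},"required":["plan"]}

```bash
mkdir -p pics; python3 - <<'E'
from workcell import env, vision, finder
import cv2,numpy as np
s=env.get_state();print({k:np.round(v,3) for k,v in s.items()})
for c in ["scene","top","wrist"]:
    im=vision.camera(c);cv2.imwrite(f"pics/{c}0.png",im)
    p=vision.camera_params(c);print(c,{k:np.round(v,4).tolist() for k,v in p.items()})
E
```

```text
{'time': np.float64(0.0), 'joint_positions': array([ 1.026,  0.399,  0.045,  1.538, -0.019,  1.207, -0.051]), 'joint_velocities': array([ 0.   , -0.001,  0.   , -0.001, -0.001, -0.002,  0.001]), 'effort': array([ 0.0000e+00, -4.7513e+01,  1.3650e+00, -2.5422e+01,  1.2000e-02,
        9.0000e-03, -0.0000e+00]), 'eef_pos': array([ 0.28 , -0.586,  0.249]), 'orientation': array([-2.657,  1.675,  0.003]), 'wrist_force': array([-0.21 , -0.343,  0.602]), 'ft_torque': array([-0.005, -0.019,  0.028]), 'gripper_width': np.float64(0.997)}
scene {'fx': 605.4797, 'fy': 605.4797, 'cx': 327.0138, 'cy': 235.575, 'R': [[0.8302, 0.5574, -0.0036], [0.3925, -0.5893, -0.7061], [-0.3957, 0.5848, -0.7081]], 't': [-0.4384, -0.1435, 1.6932]}
top {'fx': 462.9986, 'fy': 462.9986, 'cx': 317.1008, 'cy': 243.5164, 'R': [[-0.0253, -0.9997, 0.0076], [-0.9912, 0.0241, -0.1304], [0.1301, -0.0108, -0.9914]], 't': [0.0071, 0.5212, 1.2216]}
wrist {'fx': 405.1955, 'fy': 405.1955, 'cx': 320.5037, 'cy': 242.8436, 'hand_eye': [[1.0, 0.0002, 0.0, -0.0013], [-0.0002, 0.9651, 0.262, -0.0655], [0.0, -0.262, 0.9651, -0.1242], [0.0, 0.0, 0.0, 1.0]]}
```

View pics/scene0.png

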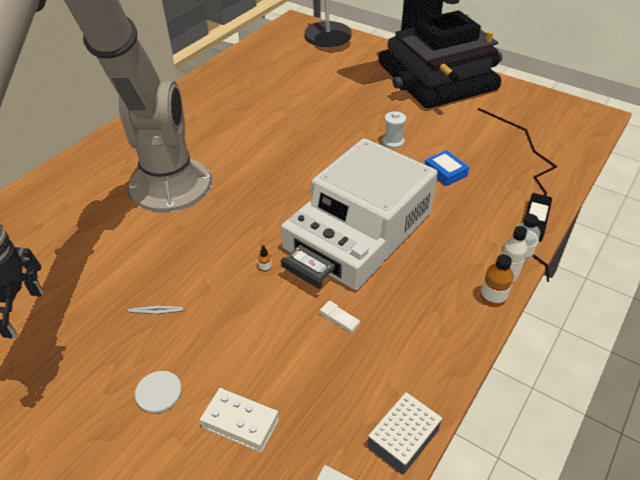

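View pics/top0.png

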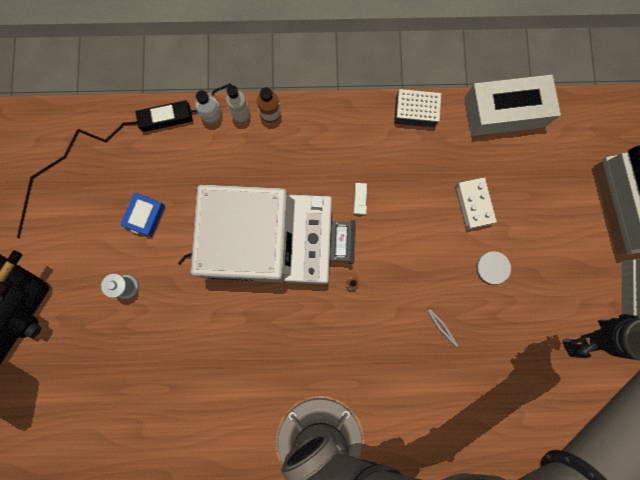

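View pics/wrist0.png

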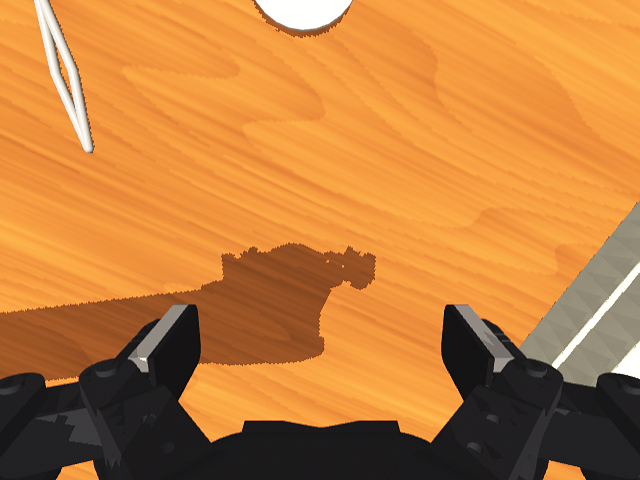

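```bash
python3 - <<'E'
from workcell import env, vision, finder
import cv2,numpy as np
a=cv2.imread("pics/top0.png")[175:300,270:400];cv2.imwrite("pics/topz.png",cv2.resize(a,None,fx=4.5,fy=4.5,interpolation=cv2.INTER_CUBIC))
a=cv2.imread("pics/scene0.png")[130:340,240:450];cv2.imwrite("pics/scz.png",cv2.resize(a,None,fx=2.8,fy=2.8,interpolation=cv2.INTER_CUBIC))
for c in ["top","scene"]:
  for q in ["scan_key","power_key","eject_key","lamp_key","slide_tray","specimen_slide","scanner","oil_bottle","slide_mailer","coverglass_box"]:
    for d in finder.regions_of(c,q)[:2]:
        m=d["mask"];ys,xs=np.nonzero(m)
        print(c,q,round(d["conf"],2),np.round(d["extent"],1),np.round([xs.mean(),ys.mean()],2),m.sum())
print(env.get_state()["time"])
E
```

```text
top scan_key 0.5 [310.6 233.7 316.  246.2] [312.82 237.98] 91
top eject_key 0.48 [310.  251.9 315.1 258.6] [312.   253.64] 50
top eject_key 0.45 [430.5 306.4 458.1 344.6] [442.82 327.8 ] 296
top slide_tray 0.79 [329.6 218.5 356.5 262.3] [343.3 240.2] 937
top specimen_slide 0.48 [334.8 227.3 346.7 258.8] [341.1  240.73] 268
top oil_bottle 0.29 [455.3 179.4 497.9 228.5] [475.59 202.79] 1512
top slide_mailer 0.89 [354.8 187.1 364.6 216.6] [360.45 199.07] 383
top slide_mailer 0.39 [116.4 192.6 161.7 239.7] [142.03 214.92] 1298
top coverglass_box 0.63 [311.1 197.7 321.9 208.3] [316.97 201.72] 147
scene scan_key 0.56 [324.5 227.5 333.8 239.3] [329.   232.59] 96
scene power_key 0.3 [280.7 244.7 334.6 287.8] [307.94 265.08] 1280
scene lamp_key 0.51 [344.3 239.3 347.4 245.7] [343.26 240.33] 61
scene slide_tray 0.73 [282.8 244.7 332.8 287.2] [308.03 265.14] 1223
scene slide_tray 0.71 [384.6 109.3 405.3 147.7] [394.41 129.8 ] 638
scene specimen_slide 0.7 [294.3 253.1 325.1 269.6] [309.25 260.87] 269
scene specimen_slide 0.53 [341.  237.9 346.3 246.1] [343.57 240.28] 61
scene scanner 0.88 [282.1 138.5 438.1 291.7] [357.46 214.11] 14747
scene oil_bottle 0.68 [277.7 247.  333.2 290.6] [308.3 265.6] 1316
scene oil_bottle 0.51 [258.4 248.1 272.  267.4] [264.41 259.67] 233
scene slide_mailer 0.74 [318.1 302.6 361.6 333.7] [340.15 316.87] 668
scene coverglass_box 0.59 [351.6 244.5 364.7 258.2] [359.73 250.31] 187
1.15
```

View pics/topz.png

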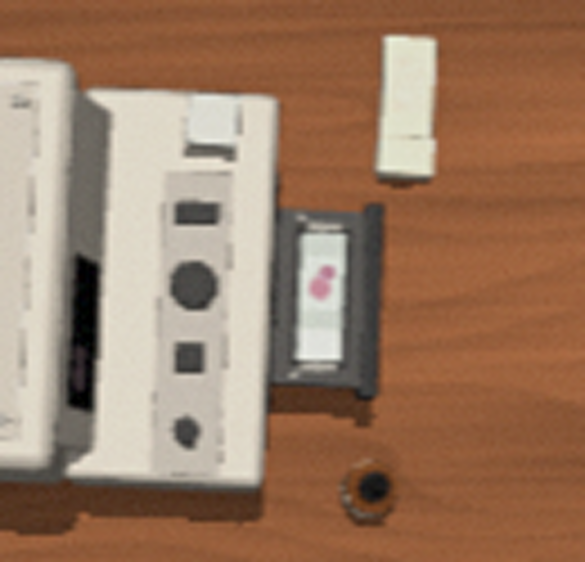

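View pics/scz.png

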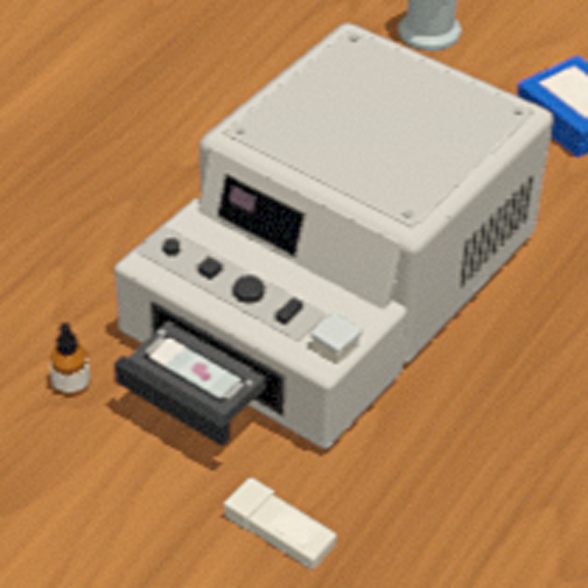

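```bash
cat > fit.py <<'E'
from workcell import vision
import numpy as np
from scipy.optimize import least_squares
P={c:vision.camera_params(c) for c in("top","scene")}
def proj(c,X):
    p=P[c];q=np.asarray(p["R"])@X+np.asarray(p["t"]);return np.array([p["fx"]*q[0]/q[2]+p["cx"],p["fy"]*q[1]/q[2]+p["cy"]])
def tt(u,v):return np.array([(u+.5)/4.5-.5+270,(v+.5)/4.5-.5+175])
def ss(u,v):return np.array([(u+.5)/2.8-.5+240,(v+.5)/2.8-.5+130])
obs=[]
for n,t,s in [(-42,(197,213),(288,311)),(0,(194,286),(248,289)),(42,(191,358),(209,268)),(84,(187,433),(171,246))]:
    obs+=[("top","k",n,tt(*t)),("scene","k",n,ss(*s))]
obs+=[("top","f",-115,tt(278,96)),("top","f",115,tt(263,486)),("top","p",-58,tt(384,205)),("top","p",58,tt(376,398)),("scene","p",-58,ss(229,427)),("scene","p",58,ss(117,362))]
def W(q,kind,n):
    x,y,th,k,d=q
    l={"k":(-.125,k+n/1e3,.099),"f":(-.17,n/1e3,.088),"p":(-.188-d,n/1e3,.062)}[kind]
    c,s=np.cos(th),np.sin(th);return np.array([x+c*l[0]-s*l[1],y+s*l[0]+c*l[1],l[2]])
def res(q):return np.concatenate([proj(c,W(q,k,n))-o for c,k,n,o in obs])
r=least_squares(res,[.55,.1,1.57,-.02,.06],x_scale=[.1,.1,.1,.1,.1],loss="soft_l1")
print(r.x,np.degrees(r.x[2]));print(np.round(res(r.x).reshape(-1,2),1).tolist())
for nm,a in [("scan",("k",0)),("eject",("k",42)),("lamp",("k",-42)),("plate",("p",0)),("plateL",("p",58)),("plateR",("p",-58)),("fL",("f",115))]:print(nm,np.round(W(r.x,*a),4))
th=r.x[2];print("dir",np.cos(th),np.sin(th))
E
python3 fit.py
```

```text
[0.53811487 0.12994248 1.50452187 0.0015939  0.04538444] 86.2027531336071
[[0.2, -0.4], [0.1, -1.3], [0.2, -0.5], [-0.0, -1.2], [0.1, -0.3], [-0.1, -1.3], [0.3, -0.6], [-0.3, -0.8], [0.5, -0.8], [0.5, 0.1], [-0.6, -0.9], [-0.1, -0.6], [-1.6, -0.4], [-0.9, -0.3]]
scan [0.5282 0.0053 0.099 ]
eject [0.4863 0.0081 0.099 ]
lamp [0.5702 0.0025 0.099 ]
plate [ 0.5227 -0.1029  0.062 ]
plateL [ 0.4648 -0.0991  0.062 ]
plateR [ 0.5805 -0.1068  0.062 ]
fL [ 0.4121 -0.0321  0.088 ]
dir 0.06622595471950513 0.99780465168363
```

Call:
{"api": "jog_arm", "payload": {"plan": [{"az":-7.6,"grip":1},{"az":-7.6,"grip":1},{"az":-7.6,"grip":1},{"az":-7.6,"grip":1},{"az":-7.6,"grip":1},{"az":-7.6,"grip":1},{"az":-7.6,"grip":1},{"az":-7.6,"grip":1}]}}

```text
schema error: expected keys ax, ay, az, dx, dy, dz, grip
```

```bash
cat > go.py <<'E'
import sys,numpy as np
from workcell import env
from scipy.spatial.transform import Rotation as R
s=env.get_state();r=R.from_rotvec(s["orientation"]).as_matrix();p=np.array(s["eef_pos"])
print("t",s["time"],"p",np.round(p,4),"F",np.round(s["wrist_force"],2),"g",s["gripper_width"])
print("tool R\n",np.round(r,4))
if len(sys.argv)>3:
    T=np.array(list(map(float,sys.argv[1:4])));print("d tool mm",np.round(r.T@(T-p)*1e3,1))
th=np.radians(86.2);Y=-np.array([np.cos(th),np.sin(th),0]);Z=np.array([0,0,-1.]);X=np.cross(Y,Z)
print("turn deg (tool)",np.round(np.degrees(R.from_matrix(r.T@np.c_[X,Y,Z]).as_rotvec()),2))
E
python3 go.py 0.512 -0.19 0.25
```

```text
t 1.15 p [ 0.2803 -0.5865  0.2504] F [-0.41 -0.3   0.92] g 0.9965777342258347
tool R
 [[ 4.312e-01 -9.022e-01  1.000e-04]
 [-9.022e-01 -4.312e-01 -2.000e-04]
 [ 2.000e-04 -0.000e+00 -1.000e+00]]
d tool mm [-257.8 -380.     0.4]
turn deg (tool) [ 0.000e+00 -1.000e-02 -6.065e+01]
```

Call:
{"api": "jog_arm", "payload": {"plan": [{"ax":0,"ay":0,"az":-7.6,"dx":0,"dy":0,"dz":0,"grip":1},{"ax":0,"ay":0,"az":-7.6,"dx":0,"dy":0,"dz":0,"grip":1},{"ax":0,"ay":0,"az":-7.6,"dx":0,"dy":0,"dz":0,"grip":1},{"ax":0,"ay":0,"az":-7.6,"dx":0,"dy":0,"dz":0,"grip":1},{"ax":0,"ay":0,"az":-7.6,"dx":0,"dy":0,"dz":0,"grip":1},{"ax":0,"ay":0,"az":-7.6,"dx":0,"dy":0,"dz":0,"grip":1},{"ax":0,"ay":0,"az":-7.6,"dx":0,"dy":0,"dz":0,"grip":1},{"ax":0,"ay":0,"az":-7.6,"dx":0,"dy":0,"dz":0,"grip":1}]}}

```text
time: 1.95
eef_pos: [0.2803, -0.5865, 0.2503]
orientation: [3.141, -0.033, -0.001]
wrist_force: [-0.3, -0.2, -0.0]
gripper_width: 0.0
```

```bash
python3 go.py 0.516 -0.20 0.25
```

```text
t 1.95 p [ 0.2803 -0.5865  0.2503] F [-0.31 -0.25 -0.02] g 0.00036782110088011123
tool R
 [[ 9.998e-01 -2.090e-02 -5.000e-04]
 [-2.090e-02 -9.998e-01 -4.000e-04]
 [-5.000e-04  4.000e-04 -1.000e+00]]
d tool mm [ 2.276e+02 -3.913e+02  1.000e-01]
turn deg (tool) [0.02 0.03 2.6 ]
```

Call:
{"api": "jog_arm", "payload": {"plan": [{"ax":0,"ay":0,"az":2.6,"dx":0,"dy":0,"dz":0,"grip":1},{"ax":0,"ay":0,"az":0,"dx":20,"dy":-35,"dz":0,"grip":1},{"ax":0,"ay":0,"az":0,"dx":20,"dy":-35,"dz":0,"grip":1},{"ax":0,"ay":0,"az":0,"dx":20,"dy":-35,"dz":0,"grip":1},{"ax":0,"ay":0,"az":0,"dx":20,"dy":-35,"dz":0,"grip":1},{"ax":0,"ay":0,"az":0,"dx":20,"dy":-35,"dz":0,"grip":1},{"ax":0,"ay":0,"az":0,"dx":20,"dy":-35,"dz":0,"grip":1},{"ax":0,"ay":0,"az":0,"dx":20,"dy":-35,"dz":0,"grip":1},{"ax":0,"ay":0,"az":0,"dx":20,"dy":-35,"dz":0,"grip":1},{"ax":0,"ay":0,"az":0,"dx":20,"dy":-35,"dz":0,"grip":1},{"ax":0,"ay":0,"az":0,"dx":0,"dy":0,"dz":0,"grip":1}]}}

```text
time: 3.05
eef_pos: [0.4872, -0.276, 0.2497]
orientation: [3.136, -0.114, 0.003]
wrist_force: [0.3, 0.8, -0.3]
gripper_width: -0.004
```

```bash
python3 go.py 0.516 -0.20 0.25; python3 - <<'E'
from workcell import vision
import cv2
cv2.imwrite("pics/w1.png",vision.camera("wrist"))
E
```

```text
t 3.05 p [ 0.4872 -0.276   0.2497] F [ 0.31  0.81 -0.32] g -0.0035529637195620693
tool R
 [[ 0.9973 -0.0728  0.002 ]
 [-0.0728 -0.9973 -0.0036]
 [ 0.0023  0.0035 -1.    ]]
d tool mm [ 23.2 -77.8  -0.5]
turn deg (tool) [ 0.2  -0.13 -0.37]
```

View pics/w1.png

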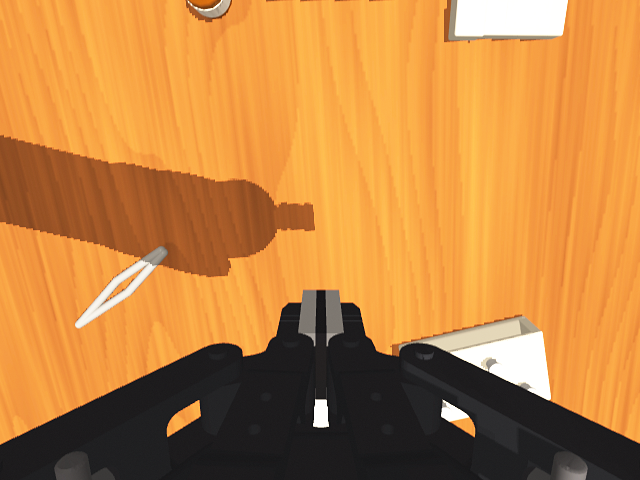

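Call:
{"api": "jog_arm", "payload": {"plan": [{"ax":0.2,"ay":0,"az":-0.4,"dx":12,"dy":-35,"dz":0,"grip":1},{"ax":0,"ay":0,"az":0,"dx":12,"dy":-35,"dz":0,"grip":1},{"ax":0,"ay":0,"az":0,"dx":0,"dy":0,"dz":0,"grip":1},{"ax":0,"ay":0,"az":0,"dx":0,"dy":0,"dz":0,"grip":1}]}}

```text
time: 3.5
eef_pos: [0.5131, -0.2151, 0.2492]
orientation: [3.133, -0.121, -0.001]
wrist_force: [-0.2, -0.4, -0.1]
gripper_width: -0.002
```

```bash
python3 go.py 0.518 -0.165 0.07; python3 - <<'E'
from workcell import vision
import cv2, numpy as np
cv2.imwrite("pics/w2.png",vision.camera("wrist"))
p=vision.camera_params("top");R=np.array(p["R"]);t=np.array(p["t"])
def bp(u,v,z):
    d=R.T@np.array([(u-p["cx"])/p["fx"],(v-p["cy"])/p["fy"],1]);c=-R.T@t;return c+d*(z-c[2])/d[2]
print("bottle",bp(353,283,.075),bp(351.5,284,.03),"mailer",bp(360.5,199,.019),bp(354.8,216,.019),bp(354.8,187,.019))
E
```

```text
t 3.5 p [ 0.5131 -0.2151  0.2492] F [-0.16 -0.42 -0.15] g -0.0023492739626213856
tool R
 [[ 9.97e-01 -7.72e-02 -8.00e-04]
 [-7.72e-02 -9.97e-01 -6.20e-03]
 [-4.00e-04  6.20e-03 -1.00e+00]]
d tool mm [  1.1 -51.4 178.8]
turn deg (tool) [ 0.35  0.02 -0.63]
bottle [ 0.41026759 -0.09591982  0.075     ] [ 0.4096461 -0.095662   0.03     ] mailer [ 0.64514691 -0.12986236  0.019     ] [ 0.59747393 -0.11227298  0.019     ] [ 0.67971908 -0.11522648  0.019     ]
```

View pics/w2.png

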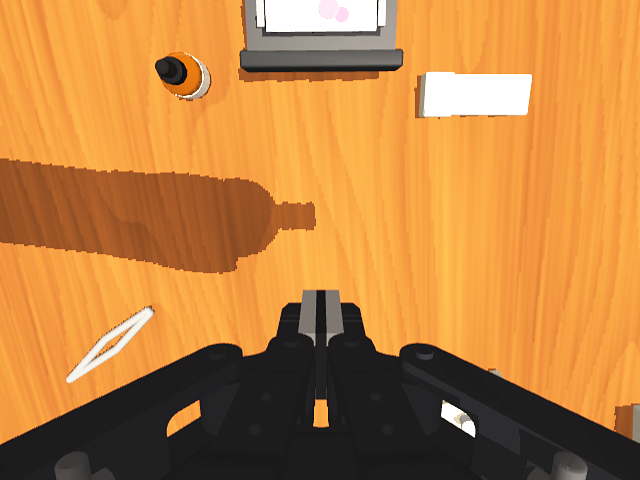

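```bash
cat > wr.py <<'E'
from workcell import env,vision
import numpy as np
from scipy.spatial.transform import Rotation as R
P=vision.camera_params("wrist");H=np.array(P["hand_eye"])
def bp(u,v,z,s):
    r=R.from_rotvec(s["orientation"]).as_matrix();T=np.eye(4);T[:3,:3]=r;T[:3,3]=s["eef_pos"];M=T@H
    d=M[:3,:3]@np.array([(u-P["cx"])/P["fx"],(v-P["cy"])/P["fy"],1]);c=M[:3,3];return np.round(c+d*(z-c[2])/d[2],4)
E
python3 - <<'E'
from wr import *
s=env.get_state()
print(bp(241,68,.038,s),bp(403,66,.038,s),bp(241,52,.062,s),bp(403,50,.062,s))
E
```

```text
[ 0.46   -0.0964  0.038 ] [ 0.5839 -0.1046  0.038 ] [ 0.4655 -0.0897  0.062 ] [ 0.5793 -0.0972  0.062 ]
```

Call:
{"api": "jog_arm", "payload": {"plan": [{"ax":0.3,"ay":0,"az":-0.6,"dx":1,"dy":-20,"dz":20,"grip":1},{"ax":0,"ay":0,"az":0,"dx":0,"dy":-20,"dz":40,"grip":1},{"ax":0,"ay":0,"az":0,"dx":0,"dy":-10,"dz":40,"grip":1},{"ax":0,"ay":0,"az":0,"dx":0,"dy":0,"dz":40,"grip":1},{"ax":0,"ay":0,"az":0,"dx":0,"dy":0,"dz":20,"grip":1},{"ax":0,"ay":0,"az":0,"dx":0,"dy":0,"dz":0,"grip":1},{"ax":0,"ay":0,"az":0,"dx":0,"dy":0,"dz":0,"grip":1}]}}

```text
time: 4.25
eef_pos: [0.5166, -0.179, 0.0862]
orientation: [3.13, -0.137, 0.007]
wrist_force: [0.1, 0.2, 1.4]
gripper_width: 0.002
```

```bash
python3 go.py 0.518 -0.130 0.061; python3 - <<'E'
from workcell import vision
import cv2
cv2.imwrite("pics/w3.png",vision.camera("wrist"))
E
```

```text
t 4.25 p [ 0.5166 -0.179   0.0862] F [0.13 0.16 1.35] g 0.0021217181642335615
tool R
 [[ 0.9962 -0.0875  0.0042]
 [-0.0874 -0.9961 -0.0084]
 [ 0.0049  0.008  -1.    ]]
d tool mm [ -3.1 -49.1  24.8]
turn deg (tool) [ 0.46 -0.28 -1.22]
```

View pics/w3.png

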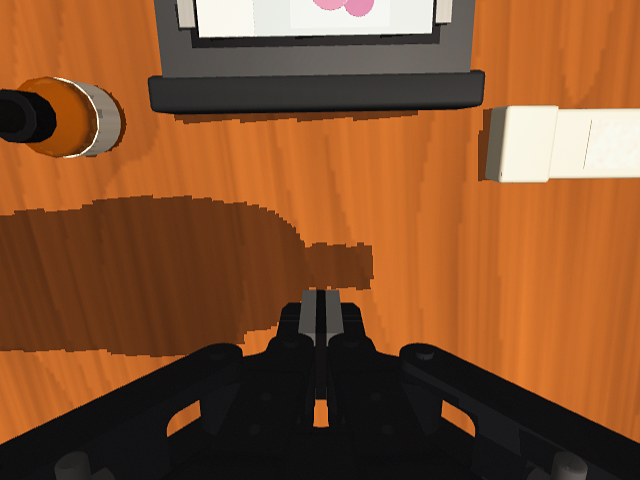

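Call:
{"api": "jog_arm", "payload": {"plan": [{"ax":0.4,"ay":-0.2,"az":-1.2,"dx":0,"dy":0,"dz":25,"grip":1},{"ax":0,"ay":0,"az":0,"dx":0,"dy":0,"dz":0,"grip":1},{"ax":0,"ay":0,"az":0,"dx":0,"dy":0,"dz":0,"grip":1}]}}

```text
time: 4.6
eef_pos: [0.5204, -0.1826, 0.0664]
orientation: [3.134, -0.11, 0.017]
wrist_force: [0.1, -0.3, 0.6]
gripper_width: 0.001
```

```bash
python3 go.py 0.5195 -0.130 0.061
```

```text
t 4.6 p [ 0.5204 -0.1826  0.0664] F [ 0.05 -0.3   0.6 ] g 0.0005092553924036621
tool R
 [[ 0.9975 -0.07    0.0105]
 [-0.07   -0.9975 -0.0055]
 [ 0.0109  0.0048 -0.9999]]
d tool mm [ -4.6 -52.5   5.1]
turn deg (tool) [ 0.27 -0.62 -0.21]
```

Call:
{"api": "jog_arm", "payload": {"plan": [{"ax":0.2,"ay":-0.6,"az":-0.2,"dx":0,"dy":-20,"dz":3,"grip":1},{"ax":0,"ay":0,"az":0,"dx":0,"dy":-20,"dz":2,"grip":1},{"ax":0,"ay":0,"az":0,"dx":0,"dy":-8,"dz":0,"grip":1},{"ax":0,"ay":0,"az":0,"dx":0,"dy":0,"dz":0,"grip":1},{"ax":0,"ay":0,"az":0,"dx":0,"dy":0,"dz":0,"grip":1}]}}

```text
time: 5.1
eef_pos: [0.5285, -0.137, 0.0689]
orientation: [3.133, -0.112, 0.019]
wrist_force: [-0.9, -0.3, 1.0]
gripper_width: -0.0
```

```bash
python3 go.py 0.522 -0.115 0.061
```

```text
t 5.1 p [ 0.5285 -0.137   0.0689] F [-0.89 -0.35  1.  ] g -0.00011620197911064588
tool R
 [[ 0.9974 -0.0712  0.0119]
 [-0.0711 -0.9974 -0.007 ]
 [ 0.0124  0.0061 -0.9999]]
d tool mm [ -8.1 -21.5   7.7]
turn deg (tool) [ 0.35 -0.71 -0.28]
```

Call:
{"api": "jog_arm", "payload": {"plan": [{"ax":0.3,"ay":-0.7,"az":-0.3,"dx":-8,"dy":-4,"dz":8,"grip":1},{"ax":0,"ay":0,"az":0,"dx":0,"dy":0,"dz":0,"grip":1},{"ax":0,"ay":0,"az":0,"dx":0,"dy":0,"dz":0,"grip":1}]}}

```text
time: 5.4
eef_pos: [0.5201, -0.1347, 0.0608]
orientation: [3.138, -0.108, -0.0]
wrist_force: [-0.5, 0.2, -0.2]
gripper_width: 0.004
```

```bash
python3 go.py 0.522 -0.115 0.061
```

```text
t 5.4 p [ 0.5201 -0.1347  0.0608] F [-0.52  0.18 -0.16] g 0.004210718227624166
tool R
 [[ 9.976e-01 -6.870e-02 -3.000e-04]
 [-6.870e-02 -9.976e-01 -1.900e-03]
 [-1.000e-04  1.900e-03 -1.000e+00]]
d tool mm [  0.5 -19.8  -0.3]
turn deg (tool) [ 0.11  0.01 -0.14]
```

Well aligned. Now slow advance.

Call:
{"api": "jog_arm", "payload": {"plan": [{"ax":0,"ay":0,"az":0,"dx":0,"dy":-6,"dz":0,"grip":1},{"ax":0,"ay":0,"az":0,"dx":0,"dy":-6,"dz":0,"grip":1},{"ax":0,"ay":0,"az":0,"dx":0,"dy":-6,"dz":0,"grip":1},{"ax":0,"ay":0,"az":0,"dx":0,"dy":-6,"dz":0,"grip":1},{"ax":0,"ay":0,"az":0,"dx":0,"dy":0,"dz":0,"grip":1}]}}

```text
time: 5.9
eef_pos: [0.5215, -0.1101, 0.0603]
orientation: [3.137, -0.11, -0.002]
wrist_force: [0.1, 0.2, -0.7]
gripper_width: 0.002
```

```bash
python3 go.py 0.525 -0.08 0.061; python3 - <<'E'
from workcell import vision
import cv2
cv2.imwrite("pics/w4.png",vision.camera("wrist"))
E
```

```text
t 5.9 p [ 0.5215 -0.1101  0.0603] F [ 0.15  0.16 -0.74] g 0.0019937323997108788
tool R
 [[ 0.9975 -0.0701 -0.0013]
 [-0.0701 -0.9975 -0.0029]
 [-0.0011  0.0029 -1.    ]]
d tool mm [  1.4 -30.3  -0.8]
turn deg (tool) [ 0.17  0.06 -0.22]
```

View pics/w4.png

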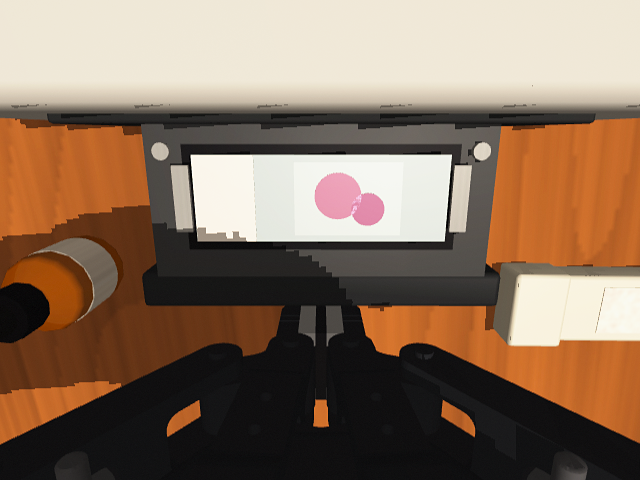

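Call:
{"api": "jog_arm", "payload": {"plan": [{"ax":0,"ay":0,"az":-0.2,"dx":0,"dy":-4,"dz":0,"grip":1},{"ax":0,"ay":0,"az":0,"dx":0,"dy":-4,"dz":0,"grip":1},{"ax":0,"ay":0,"az":0,"dx":0,"dy":-4,"dz":0,"grip":1},{"ax":0,"ay":0,"az":0,"dx":0,"dy":-4,"dz":0,"grip":1},{"ax":0,"ay":0,"az":0,"dx":0,"dy":-4,"dz":0,"grip":1}]}}

```text
time: 6.45
eef_pos: [0.5228, -0.092, 0.0604]
orientation: [3.134, -0.109, -0.002]
wrist_force: [0.1, -2.2, -0.1]
gripper_width: 0.001
```

```bash
python3 go.py 0.525 -0.07 0.061; python3 - <<'E'
from workcell import vision
import cv2
cv2.imwrite("pics/w5.png",vision.camera("wrist"))
E
```

```text
t 6.45 p [ 0.5228 -0.092   0.0604] F [ 0.1  -2.23 -0.11] g 0.0014888022801275917
tool R
 [[ 9.976e-01 -6.950e-02 -1.300e-03]
 [-6.950e-02 -9.976e-01 -5.900e-03]
 [-9.000e-04  6.000e-03 -1.000e+00]]
d tool mm [  0.7 -22.1  -0.8]
turn deg (tool) [ 0.34  0.05 -0.19]
```

View pics/w5.png

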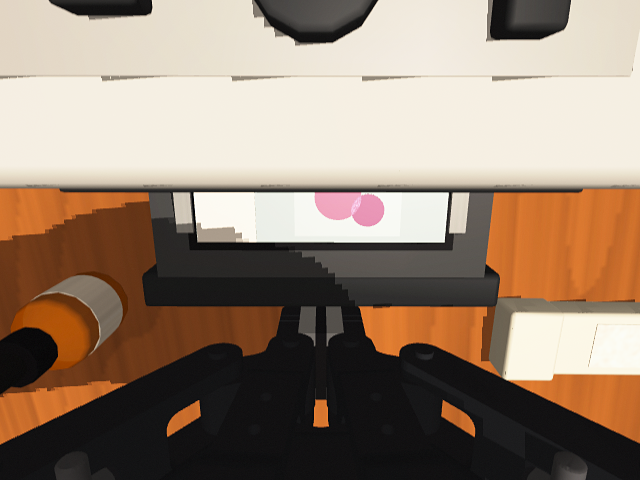

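Call:
{"api": "jog_arm", "payload": {"plan": [{"ax":0.3,"ay":0,"az":-0.2,"dx":0,"dy":-4,"dz":0,"grip":1},{"ax":0,"ay":0,"az":0,"dx":0,"dy":-4,"dz":0,"grip":1},{"ax":0,"ay":0,"az":0,"dx":0,"dy":-4,"dz":0,"grip":1},{"ax":0,"ay":0,"az":0,"dx":0,"dy":-4,"dz":0,"grip":1}]}}

```text
time: 6.9
eef_pos: [0.5241, -0.0743, 0.0603]
orientation: [-3.14, 0.103, 0.001]
wrist_force: [0.2, -2.8, -0.4]
gripper_width: -0.002
```

```bash
python3 go.py 0.525 -0.067 0.061; python3 - <<'E'
from workcell import vision
import cv2
cv2.imwrite("pics/w6.png",vision.camera("wrist"))
E
```

```text
t 6.9 p [ 0.5241 -0.0743  0.0603] F [ 0.2  -2.78 -0.43] g -0.0018098005489435686
tool R
 [[ 9.979e-01 -6.540e-02 -7.000e-04]
 [-6.540e-02 -9.979e-01  1.000e-04]
 [-7.000e-04 -0.000e+00 -1.000e+00]]
d tool mm [ 0.5 -7.4 -0.7]
turn deg (tool) [-0.    0.04  0.05]
```

View pics/w6.png

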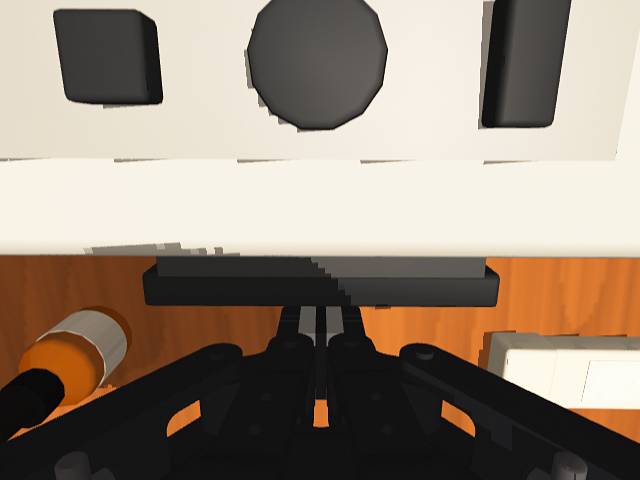

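Call:
{"api": "jog_arm", "payload": {"plan": [{"ax":0,"ay":0,"az":0,"dx":0,"dy":-3,"dz":0,"grip":1},{"ax":0,"ay":0,"az":0,"dx":0,"dy":-2.5,"dz":0,"grip":1},{"ax":0,"ay":0,"az":0,"dx":0,"dy":-2,"dz":0,"grip":1}]}}

```text
time: 7.25
eef_pos: [0.5245, -0.0679, 0.0603]
orientation: [3.137, -0.101, -0.001]
wrist_force: [-0.3, -9.1, -0.6]
gripper_width: -0.002
```

Call:
{"api": "jog_arm", "payload": {"plan": [{"ax":0,"ay":0,"az":0,"dx":0,"dy":-2,"dz":0,"grip":1}]}}

```text
time: 7.35
eef_pos: [0.5245, -0.0679, 0.0604]
orientation: [3.134, -0.103, -0.002]
wrist_force: [0.6, -5.9, -0.2]
gripper_width: 0.003
```

Call:
{"api": "jog_arm", "payload": {"plan": [{"ax":0,"ay":0,"az":0,"dx":0,"dy":-2,"dz":0,"grip":1}]}}

```text
time: 7.45
eef_pos: [0.5245, -0.0679, 0.0604]
orientation: [3.132, -0.105, -0.002]
wrist_force: [-0.3, -5.8, 0.2]
gripper_width: 0.002
```

```bash
python3 go.py 0.525 -0.16 0.061; python3 - <<'E'
from workcell import vision
import cv2
a=vision.camera("wrist");cv2.imwrite("pics/w7.png",a)
b=vision.camera("scene")[130:340,240:450];cv2.imwrite("pics/s7.png",cv2.resize(b,None,fx=2.8,fy=2.8))
E
```

```text
t 7.45 p [ 0.5245 -0.0679  0.0604] F [-0.26 -5.77  0.18] g 0.002224765686602773
tool R
 [[ 0.9977 -0.0671 -0.0016]
 [-0.0671 -0.9977 -0.0083]
 [-0.0011  0.0083 -1.    ]]
d tool mm [ 6.7 91.9  0.1]
turn deg (tool) [ 0.48  0.06 -0.05]
```

View pics/w7.png

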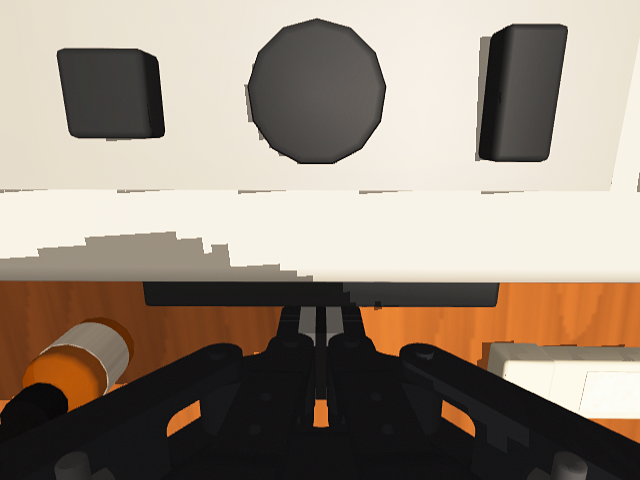

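View pics/s7.png

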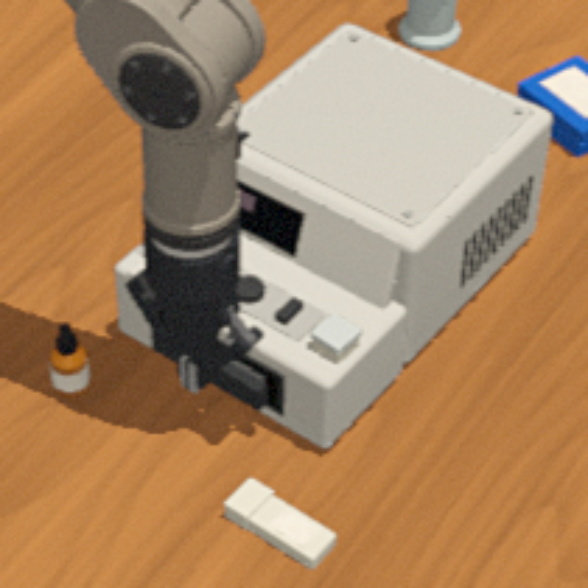

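```bash
python3 - <<'E'
from wr import *
s=env.get_state()
for n,u in dict(scan=(318,91),eject=(108,91),lamp=(526,90)).items(): print(n,bp(*u,.097,s))
E
```

```text
scan [0.5278 0.0075 0.097 ]
eject [0.4854 0.0104 0.097 ]
lamp [0.5697 0.0049 0.097 ]
```

Call:
{"api": "jog_arm", "payload": {"plan": [{"ax":0.2,"ay":0,"az":0,"dx":0,"dy":10,"dz":0,"grip":1},{"ax":0,"ay":0,"az":0,"dx":0,"dy":25,"dz":0,"grip":1},{"ax":0,"ay":0,"az":0,"dx":0,"dy":0,"dz":0,"grip":1},{"ax":0.2,"ay":0,"az":0,"dx":0,"dy":0,"dz":-40,"grip":1},{"ax":0,"ay":0,"az":0,"dx":0,"dy":0,"dz":-40,"grip":1},{"ax":0,"ay":0,"az":0,"dx":0,"dy":0,"dz":-20,"grip":1},{"ax":0,"ay":0,"az":0,"dx":0,"dy":0,"dz":0,"grip":1},{"ax":0,"ay":0,"az":0,"dx":0,"dy":0,"dz":0,"grip":1}]}}

```text
time: 8.35
eef_pos: [0.5215, -0.0979, 0.1624]
orientation: [-3.13, 0.101, 0.006]
wrist_force: [-0.0, -1.0, -0.7]
gripper_width: -0.002
```

```bash
python3 go.py 0.528 0.005 0.16; python3 - <<'E'
from workcell import vision
import cv2
a=vision.camera("wrist");cv2.imwrite("pics/w8.png",a)
E
```

```text
t 8.35 p [ 0.5215 -0.0979  0.1624] F [-0.03 -0.98 -0.65] g -0.002320644293288664
tool R
 [[ 0.9979 -0.0642 -0.0038]
 [-0.0642 -0.9979  0.0097]
 [-0.0044 -0.0095 -0.9999]]
d tool mm [-1.000e-01 -1.031e+02  3.400e+00]
turn deg (tool) [-0.54  0.26  0.12]
```

View pics/w8.png

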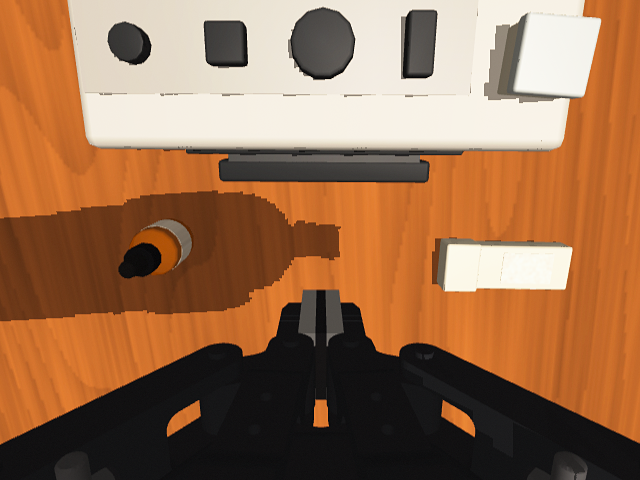

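```bash
python3 - <<'E'
from wr import *
s=env.get_state()
for n,u in dict(scan=(322,44,.097),eject=(226,44,.097),lamp=(420,44,.097),pl_bot=(324,181,.038),pl_top=(324,166,.062),key_near=(322,79,.097),deck=(324,149,.086)).items(): print(n,bp(*u,s))
a=__import__("cv2").imread("pics/w8.png")[140:190,330];print(a.mean(1).astype(int).tolist())
E
```

```text
scan [0.5272 0.0065 0.097 ]
eject [0.486  0.0092 0.097 ]
lamp [0.5692 0.0038 0.097 ]
pl_bot [ 0.5243 -0.0581  0.038 ]
pl_top [ 0.5249 -0.0474  0.062 ]
key_near [ 0.5263 -0.0075  0.097 ]
deck [ 0.5254 -0.0377  0.086 ]
[230, 227, 222, 217, 211, 203, 195, 172, 141, 112, 72, 54, 55, 40, 67, 99, 105, 105, 104, 102, 104, 106, 74, 62, 65, 66, 63, 63, 64, 61, 61, 60, 57, 58, 58, 57, 56, 55, 57, 52, 43, 38, 107, 125, 122, 122, 121, 121, 122, 120]
```

Call:
{"api": "jog_arm", "payload": {"plan": [{"ax":-0.5,"ay":0.2,"az":0.1,"dx":0,"dy":-30,"dz":0,"grip":1},{"ax":0,"ay":0,"az":0,"dx":0,"dy":-30,"dz":0,"grip":1},{"ax":0,"ay":0,"az":0,"dx":0,"dy":-30,"dz":0,"grip":1},{"ax":0,"ay":0,"az":0,"dx":0,"dy":-10,"dz":0,"grip":1},{"ax":0,"ay":0,"az":0,"dx":0,"dy":0,"dz":0,"grip":1},{"ax":0,"ay":0,"az":0,"dx":0,"dy":0,"dz":0,"grip":1}]}}

```text
time: 9.0
eef_pos: [0.5232, 0.0042, 0.1539]
orientation: [-3.138, 0.106, 0.025]
wrist_force: [-0.2, 0.7, -0.8]
gripper_width: -0.0
```

```bash
python3 go.py 0.5275 0.006 0.13
```

```text
t 9.0 p [0.5232 0.0042 0.1539] F [-0.15  0.71 -0.81] g -0.0002784368576850009
tool R
 [[ 0.9976 -0.0677 -0.0158]
 [-0.0677 -0.9977  0.0023]
 [-0.0159 -0.0012 -0.9999]]
d tool mm [ 4.5 -2.1 23.8]
turn deg (tool) [-0.07  0.91 -0.08]
```

Call:
{"api": "jog_arm", "payload": {"plan": [{"ax":0,"ay":0.9,"az":0,"dx":4.5,"dy":-2,"dz":8,"grip":1},{"ax":0,"ay":0,"az":0,"dx":0,"dy":0,"dz":8,"grip":1},{"ax":0,"ay":0,"az":0,"dx":0,"dy":0,"dz":6,"grip":1},{"ax":0,"ay":0,"az":0,"dx":0,"dy":0,"dz":0,"grip":1},{"ax":0,"ay":0,"az":0,"dx":0,"dy":0,"dz":0,"grip":1}]}}

```text
time: 9.5
eef_pos: [0.5266, -0.0009, 0.1289]
orientation: [3.137, -0.12, -0.006]
wrist_force: [1.0, -1.0, 0.1]
gripper_width: -0.0
```

```bash
python3 go.py 0.5275 0.006 0.118; python3 - <<'E'
from workcell import vision
import cv2
a=vision.camera("wrist");cv2.imwrite("pics/w9.png",a)
b=vision.camera("scene")[130:340,240:450];cv2.imwrite("pics/s9.png",cv2.resize(b,None,fx=2.8,fy=2.8))
E
```

```text
t 9.5 p [ 0.5266 -0.0009  0.1289] F [ 1.02 -1.01  0.08] g -0.0002868647809375354
tool R
 [[ 0.9971 -0.0765 -0.0039]
 [-0.0765 -0.9971 -0.0016]
 [-0.0038  0.0019 -1.    ]]
d tool mm [ 0.4 -7.  10.9]
turn deg (tool) [ 0.11  0.22 -0.59]
```

View pics/w9.png

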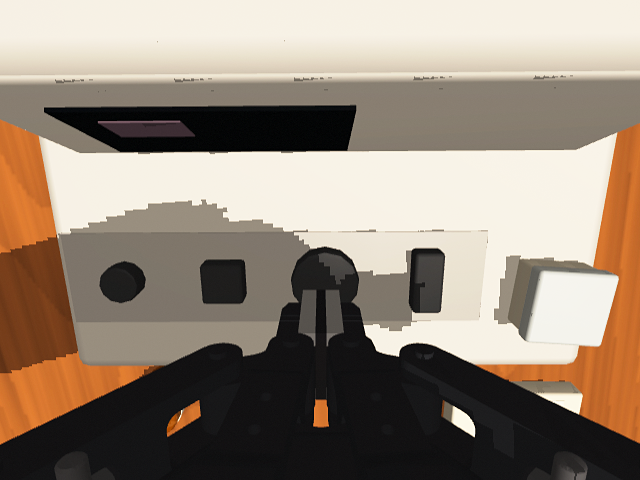

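View pics/s9.png

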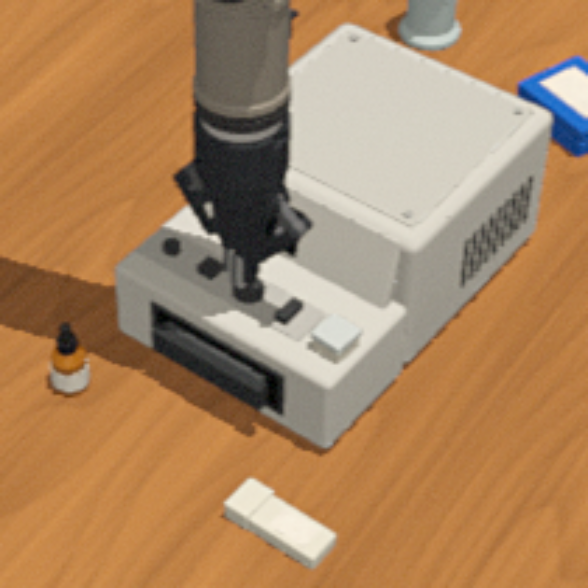

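Call:
{"api": "jog_arm", "payload": {"plan": [{"ax":0,"ay":0.2,"az":-0.6,"dx":0.5,"dy":-6,"dz":3,"grip":1},{"ax":0,"ay":0,"az":0,"dx":0,"dy":0,"dz":0,"grip":1},{"ax":0,"ay":0,"az":0,"dx":0,"dy":0,"dz":0,"grip":1}]}}

```text
time: 9.9
eef_pos: [0.5283, 0.006, 0.1266]
orientation: [3.138, -0.101, 0.003]
wrist_force: [-0.3, -0.4, -1.3]
gripper_width: 0.003
```

```bash
python3 go.py 0.5275 0.006 0.118
```

```text
t 9.9 p [0.5283 0.006  0.1266] F [-0.29 -0.35 -1.25] g 0.002968711847109762
tool R
 [[ 0.9979 -0.0645  0.0019]
 [-0.0645 -0.9979 -0.0017]
 [ 0.002   0.0016 -1.    ]]
d tool mm [-0.9  0.1  8.6]
turn deg (tool) [ 0.09 -0.12  0.1 ]
```

Centred; tip about 8 mm above the key. Slow descent.

Call:
{"api": "jog_arm", "payload": {"plan": [{"ax":0,"ay":0,"az":0,"dx":-0.5,"dy":0,"dz":3,"grip":1},{"ax":0,"ay":0,"az":0,"dx":0,"dy":0,"dz":3,"grip":1},{"ax":0,"ay":0,"az":0,"dx":0,"dy":0,"dz":2,"grip":1}]}}

```text
time: 10.2
eef_pos: [0.5281, 0.0064, 0.1185]
orientation: [3.138, -0.1, 0.005]
wrist_force: [0.0, -0.1, 0.6]
gripper_width: -0.0
```

Call:
{"api": "jog_arm", "payload": {"plan": [{"ax":0,"ay":0,"az":0,"dx":0,"dy":0,"dz":1.5,"grip":1}]}}

```text
time: 10.3
eef_pos: [0.5281, 0.0064, 0.1169]
orientation: [3.138, -0.1, 0.004]
wrist_force: [0.6, -0.1, 1.7]
gripper_width: -0.001
```

Call:
{"api": "jog_arm", "payload": {"plan": [{"ax":0,"ay":0,"az":0,"dx":0,"dy":0,"dz":1.5,"grip":1}]}}

```text
time: 10.4
eef_pos: [0.5281, 0.0064, 0.1154]
orientation: [3.138, -0.101, 0.004]
wrist_force: [-1.5, -0.8, 2.3]
gripper_width: 0.0
```

Call:
{"api": "jog_arm", "payload": {"plan": [{"ax":0,"ay":0,"az":0,"dx":0,"dy":0,"dz":1.5,"grip":1}]}}

```text
time: 10.5
eef_pos: [0.5282, 0.0064, 0.1141]
orientation: [3.138, -0.101, 0.004]
wrist_force: [-0.4, -0.6, 2.9]
gripper_width: 0.003
```

Call:
{"api": "jog_arm", "payload": {"plan": [{"ax":0,"ay":0,"az":0,"dx":0,"dy":0,"dz":1.5,"grip":1}]}}

```text
time: 10.6
eef_pos: [0.5282, 0.0063, 0.1129]
orientation: [3.138, -0.101, 0.004]
wrist_force: [-3.9, -0.2, 14.2]
gripper_width: 0.005
```

Call:
{"api": "jog_arm", "payload": {"plan": [{"ax":0,"ay":0,"az":0,"dx":0,"dy":0,"dz":1,"grip":1}]}}

```text
time: 10.7
eef_pos: [0.5282, 0.0064, 0.1129]
orientation: [3.137, -0.101, 0.003]
wrist_force: [-3.6, -0.6, 13.9]
gripper_width: 0.003
```

Call:
{"api": "jog_arm", "payload": {"plan": [{"ax":0,"ay":0,"az":0,"dx":0,"dy":0,"dz":-8,"grip":1},{"ax":0,"ay":0,"az":0,"dx":0,"dy":0,"dz":-20,"grip":1},{"ax":0,"ay":0,"az":0,"dx":0,"dy":0,"dz":-30,"grip":1},{"ax":0,"ay":0,"az":0,"dx":0,"dy":0,"dz":-30,"grip":1},{"ax":0,"ay":0,"az":0,"dx":0,"dy":30,"dz":-10,"grip":1},{"ax":0,"ay":0,"az":0,"dx":0,"dy":30,"dz":0,"grip":1},{"ax":0,"ay":0,"az":0,"dx":0,"dy":30,"dz":0,"grip":1},{"ax":0,"ay":0,"az":0,"dx":0,"dy":30,"dz":0,"grip":1},{"ax":0,"ay":0,"az":0,"dx":0,"dy":10,"dz":0,"grip":1},{"ax":0,"ay":0,"az":0,"dx":0,"dy":0,"dz":0,"grip":1},{"ax":0,"ay":0,"az":0,"dx":0,"dy":0,"dz":0,"grip":1}]}}

```text
time: 11.8
eef_pos: [0.521, -0.1247, 0.2154]
orientation: [3.139, -0.093, 0.01]
wrist_force: [-0.1, -0.5, -0.4]
gripper_width: -0.001
```

```bash
python3 go.py; python3 - <<'E'
from workcell import vision
import cv2
a=vision.camera("wrist");cv2.imwrite("pics/w10.png",a)
b=vision.camera("scene");cv2.imwrite("pics/s10.png",b)
from wr import *
E
```

```text
t 11.8 p [ 0.521  -0.1247  0.2154] F [-0.11 -0.53 -0.35] g -0.0005225164022832324
tool R
 [[ 0.9982 -0.0592  0.0066]
 [-0.0592 -0.9982 -0.0014]
 [ 0.0067  0.001  -1.    ]]
turn deg (tool) [ 0.06 -0.38  0.41]
```

View pics/w10.png

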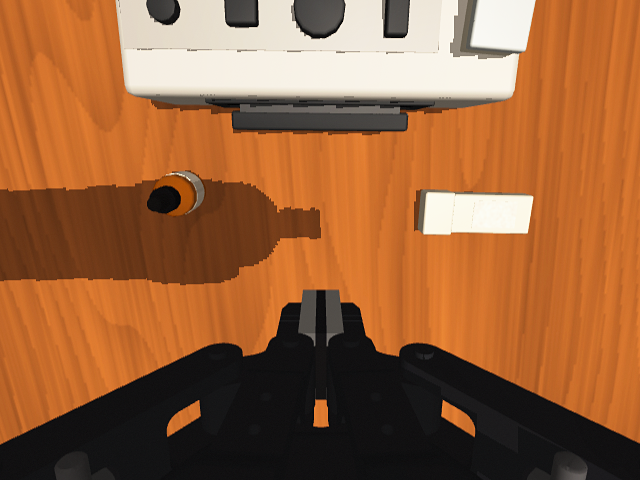

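View pics/s10.png

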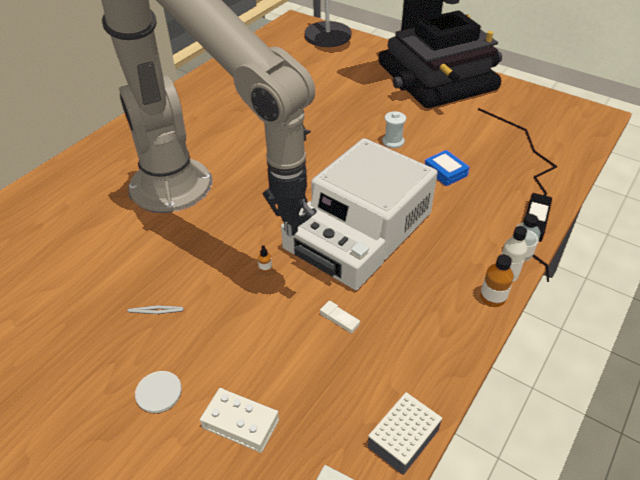

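```bash
python3 -c "
from workcell import env
print(env.job_done())"
```

```text
the job is handed in; nothing more can be done
None
```

I pushed the tray home, pressed the scan key once and drew the hand back, then handed the job in about 12 s in. No verdict was reported.

- **Tray:** I pushed with the shut fingertips on the middle of the front plate. It slid at about 2–3 N, then stopped dead at 6–9 N with the TCP no longer moving. A wrist picture taken after backing off put the plate about 1.5 mm from its home position. That picture measurement is only good to about 2 mm, so the firm stop is the stronger evidence.
- **Scan key:** I pressed it from about 1.7 N until it bottomed at about 14 N, after roughly 5 mm of travel. The force reading was the only direct sign of how far it went.
- **Last checks:** In the final wrist and scene pictures the tray was in, the bottle, mailer and other loose things looked unmoved, and the hand was clear. The wrist force was back near zero. I judged the keys as up by eye, without measuring them. The fingers stayed in front of the plate while pushing and went nowhere near the slide or the other three keys.

The arm drifted by up to about 8 mm on faster moves, and I corrected this before each contact.

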